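# Index the sample shuttle one hole on and hold its pin home

## Task

Free the sample shuttle by sliding the orange transport-lock knob fully to its end stop, away from the carriage. Then pull up the black spring plunger, slide the blue carriage one hole along the rail to the hole marked by the green clip (the white clip marks the wrong way) and let the pin drop fully home there. Finish while still holding the plunger knob with the pin home; do not let go, and leave the other things on the worktop where they are.

Things in the scene. Friction and masses are not known exactly. Their poses are not given: they have to be found in the camera images.
- shuttle: fixed sample shuttle bolted to the worktop: an aluminium rail (30 mm wide, 216 mm long, top 60 mm above the worktop) with five holes 40 mm apart along its y axis, at y = -80, -40, 0, 40, 80 mm. Origin on the worktop under the middle hole; z up; -x is the side with the lock and the clips, +x the side with the tube tray; yaw varies. The rail ends in 66 mm high blocks 113 mm either side of the middle. The blue carriage starts locked at the middle hole.
- transport_lock (a joint): position of the transport lock bolt in m: about 0 = bolt between the two steel lugs of the carriage (locked), 0.026 = at its end stop, free. It grows as the knob moves along the shuttle's -x; the bolt leaves the lugs at about 0.012. Starts between 0 and 0.005 (hard stops at both ends). Friction about 2 N, it stays where it is left
- lock_grip (a point): centre of the orange round lock knob (23 mm diameter, 24 mm tall, from 52 to 76 mm above the worktop; the housing below it is 44 mm high). It stands 104 mm from the rail's centre line on the shuttle's -x side when the joint reads 0, and moves with the bolt
- carriage (a joint): position of the blue carriage along the shuttle's y axis in m: 0 = middle hole (start), +0.04 and -0.04 = the next holes. Friction about 1.5 N. It travels 84 mm either way
- pin_axis (a point): point on the carriage on the plunger pin's axis, at the height of the rail's top (60 mm); moves with the carriage (the carriage is 56 mm long along the rail, 44 mm wide, its top 68 mm high). The tube tray on its +x side reaches 102 mm from the rail's centre line, is 116 mm long, its tubes are below 80 mm high
- plunger (a joint): lift of the spring plunger in m: 0 = pin fully home in a hole (10 mm deep), 0.016 = fully pulled. Above 0.010 the pin is clear of the rail and the carriage can slide; a pin resting on the rail between holes reads about 0.010. The spring pushes it down with about 4.5 N at 0 and 7.4 N at 0.016. The pin is 8 mm thick with a round tip, the holes are 11 mm wide, so the carriage has about 1.5 mm of play
- pull_knob: black round plunger knob on top of the carriage with a red dot on its top, 24 mm diameter; its gripping part is 90 to 111 mm above the worktop when the pin is home and rises with the plunger. The body's origin is the carriage's origin on the worktop, raised by the plunger's lift; see plunger_grip for the knob itself
- plunger_grip (a point): centre of the black plunger knob's gripping part, 100 mm above the worktop when the pin is home, on the pin's axis; moves with carriage and plunger
- clip_green: green marker clip (14 x 12 x 22 mm) on the narrow ledge 50 mm from the rail's centre line on the shuttle's -x side; level with the hole the carriage must go to, which is the next one at y = +40 or -40 mm; same axes as the shuttle; origin at the middle of its underside, 32 mm above the worktop, top at 54 mm
- clip_white: white marker clip of the same shape at the other neighbouring hole (not the one wanted)
- bottle_mid (a point): 100 ml lab bottle with blue cap, 56 mm diameter, 104 mm tall, loose; its centre. Leave alone
- tips_mid (a point): pipette tip box, 76 x 119 x 62 mm, loose; its centre. Leave alone
- lab_book_mid (a point): blue notebook, 151 x 108 x 11 mm, loose; its centre. Leave alone. It lies to the right of the tall gel imager at the left end of the worktop (world y above 0.43, x above 0.3): keep the arm clear of that, passing over the front edge of the worktop
- countdown_mid (a point): white countdown timer, 62 x 66 x 19 mm, loose; its centre. Leave alone
- dish_mid (a point): petri dish, 61 mm diameter, 15 mm tall, loose; its centre. Leave alone
- comb_mid (a point): grey gel comb, 26 x 111 x 11 mm, loose; its centre. Leave alone

How it is judged (in metres and radians):
On the way, in this order (a step that is already met when the one before it is completed fails the run):
1. the transport lock is at its end stop (value of joint transport_lock above 0.0235 m), for 0.2 s.
2. the plunger is pulled clear of the rail by the gripper (value of joint plunger above 0.0105 m and contact force between the fingers and pull_knob above 1 N), for 0.1 s.
3. the carriage stands at the hole by the green clip with the pin home (value of joint plunger below 0.003 m and y of pin_axis in the frame of clip_green between -0.004 and 0.004 m), for 0.2 s.
At the end, for the whole second after the job is handed in: The transport lock is at its end stop (within 3.5 mm), the carriage's pin axis is within 4 mm of the green clip along the rail, the pin is home within 3 mm, and the fingers still hold the plunger knob with more than 2 N (all of step 3 and value of joint transport_lock above 0.0225 m and contact force between the fingers and pull_knob above 2 N); the arm keeps its last pose, push and grip.
It fails at once if a bystander is pushed more than 25 mm from its place (distance of any of bottle_mid, tips_mid, lab_book_mid, countdown_mid, dish_mid, comb_mid from where it was at the start of the episode above 0.025 m).
It also fails if it takes over 51 s, if anything falls off the work surface, if the arm or the gripper's body presses on something with over 40 N, if the wrist force passes 120 N, or if a joint passes its speed limit or range.

## Robot

A 6-joint arm with a two-finger parallel gripper is mounted at the origin on a cart in front of the work surface, level with it; the furniture and walls round the work are solid. World frame = base frame: x ahead of the robot, y to its left, z up, the work surface at z = 0. Lengths are in mm, angles in rad, forces in N, time in s.
With the tool pointing down it reaches from about 250 to 725 mm from the base axis. Payload 9.7 kg.
Tool frame: the origin (TCP) lies on the centre line of the jaws, within the pads' length; the fingertips stand 17 mm ahead of it and the grasp point (between the pads) lies 2 mm behind it; z points along the fingers, y is the direction in which the jaws open and shut (so a half turn about z gives the same grasp; the last joint's range is limited). The gripper opens to 85 mm and grips with 20 to 120 N. Pads are 22 mm wide; open, the fingers measure 114 mm over their backs; the gripper's body (76 mm by 85 mm) begins 54 mm behind the grasp point. The pads swing forward as they close: fully open they stand 13 mm farther back than shut.
Start: joints at [1.146, 0.087, 0.176, 1.66, 0, 1.571], TCP at [226.673, 501.115, 248.284] pointing down, gripper open.
Joint ranges: [-3.13, 3.13], [-0.85, 1.81], [-1.15, 1.24], [-2.2, 2.28], [-1.44, 1.52], [-3.14, 3.14]. Speed limits (rad/s): [2.22, 2.22, 2.57, 3.14, 3.14, 3.14].

## Interface

Orientations are given as a unit quaternion [x, y, z, w].
In Python, from plant import env, eyes, ticket gives the robot as it stands.
- The arm moves only by the shell command python3 -m pendant 'ROWS' [FORCE]. ROWS is JSON, a list of rows, each an object with "hand": the finger opening in mm, from 0 to 85.4; "xyz": the shift along the tool's x, y, z scaled (see below), a list of three; "twist": the turn about the tool's z scaled (see below). A call has 1 to 12 rows; each row shifts and turns the commanded pose from where the row before left it, along the tool's axes as they then stand; what a row does not reach is not made up. The controller multiplies each number of a shift by 40 mm and each number of a turn by 6 degrees. A row lasts 1/12 s, in which the tool goes at most 41.7 mm and 7.16 degrees, less where a joint would pass 70% of its speed; a pose out of reach is approached as far as the arm can. A call with a number of a shift or a turn outside -1 to 1 is refused whole. A call with a gripper value outside its range is refused whole. The fingers move at their own pace and stop on an object; FORCE is the grip in N (left out, the last holds). Time passes only in rows, so rows that do not move let the fingers close. It gives the time, the measured TCP pose, the force and the opening at its end, in the units of the state.
- env.observe(): the state, without advancing time (a new reading comes with each control period).
- eyes.snapshot(name): name is "scene" or "top" or "wrist"; returns the picture (400x640x3 uint8, blue, green, red); there is no depth.
- eyes.camera_model(name): a dict with "intrinsics" (3x3 intrinsics, pixels), "R" (3x3) and "t" (3): a world point X has camera coordinates R X + t; the wrist camera has in their place "mount" (4x4, takes a point from camera to tool coordinates, whose origin is the TCP and whose axes are the flange's). Camera axes: x right, y down, z forward; pixel columns grow to the right and rows downward; lengths in mm; the calibration is good to about 2 mm. The wrist camera is an equidistant fisheye: a pixel r from the principal point sees the ray r / f radians off the axis. A picture is of the moment at which its call begins: read the wrist's pose just before it. camera_model takes no time and is no camera call.
- ticket.sign_off(): hands the job in, once; it reports no verdict.
Trained networks look in the newest picture that a camera, given by its name, has taken for a name from the list of things; names that differ only in an ending like _2 or _b are one class to them, and where a whole thing is asked for, a point or a joint stands for the part that bears it (a point fixed in the world has none). Each returns a list of dicts, best first, with "confidence" (0 to 1); they miss things now and then, are a little off and sometimes report something else, mostly with a low value. They report only what shows in the picture. A call takes as long as a camera call.
- eyes.find_in(camera, label): "position" ([column, row] in pixels, amid what is visible of it).
- eyes.landmark_of(camera, label): "position" ([column, row] in pixels: a listed point, or the origin of a listed thing).
The state is a dict: "t": time; "joint_pos": joint angles; "joint_velocities": joint speeds; "tau": joint torques, N m; "ee_pos": TCP position; "eef_rot": TCP orientation; "contact_force": force on the tool from outside, world axes, zero at the start; "torque": the same for the moment, N m; "opening": opening from 0.0 (shut) to 1.0 (fully open).
Only numpy, scipy, OpenCV 4.12 (cv2) and the standard library are available. Lean on these libraries where they do the work, as an engineer would, in place of code of your own. Each camera call takes 0.05 s, during which the arm holds its last target.

## Working session

There is one attempt and no reset: what is moved stays moved. The work goes in short steps, Python scripts to look and compute and a shell command to move; the robot and the scene stay as the last step left them, time stands still between calls to the robot, and variables do not carry over. Pictures are saved under pics/ and viewed, and the job is handed in when it is done.

```bash
ls; mkdir -p pics
cat > h.py <<'E'
import numpy as np,cv2
from plant import env,eyes,ticket
from scipy.spatial.transform import Rotation as Ro
np.set_printoptions(precision=4,suppress=True)
def ray(cam,px,st=None):
    m=eyes.camera_model(cam);K=np.array(m["intrinsics"])
    if cam!="wrist":
        R=np.array(m["R"]);t=np.array(m["t"]).ravel()
        d=R.T@np.linalg.inv(K)@np.array([px[0],px[1],1.]);return -R.T@t,d
    u=(px[0]-K[0,2])/K[0,0];v=(px[1]-K[1,2])/K[1,1];th=np.hypot(u,v)
    dc=np.array([np.sin(th)*u/th,np.sin(th)*v/th,np.cos(th)]) if th>1e-9 else np.array([0,0,1.])
    M=np.array(m["mount"]);Rt=Ro.from_quat(st["eef_rot"]).as_matrix()
    return Rt@M[:3,3]+np.array(st["ee_pos"]),Rt@M[:3,:3]@dc
def atz(cam,px,z,st=None):
    o,d=ray(cam,px,st);return o+d*(z-o[2])/d[2]
E
python3 - <<'E'
from h import *
print(env.observe())
for c in ["scene","top","wrist"]:
    st=env.observe();im=eyes.snapshot(c);cv2.imwrite(f"pics/a_{c}.png",im)
    for l,z in [("lock_grip",64),("plunger_grip",100),("pin_axis",60),("clip_green",32),("clip_white",32),("shuttle",0)]:
        r=eyes.landmark_of(c,l)[:2]
        for q in r: print(c,l,q["position"],round(q["confidence"],2),atz(c,q["position"],z,st))
print(env.observe()["t"])
E
```

```text
pics
{'t': 0.0, 'joint_pos': array([ 1.146 ,  0.0875,  0.1751,  1.6598, -0.    ,  1.5708]), 'joint_velocities': array([-0.0004, -0.0004,  0.0007, -0.0004, -0.0011,  0.0005]), 'tau': array([  0.001 , -52.0386,  46.4806,   0.0161,   0.0001,  -0.    ]), 'ee_pos': array([226.598 , 500.9263, 247.5523]), 'eef_rot': array([ 0.2108,  0.9775, -0.0007, -0.0001]), 'contact_force': array([-0.8231,  0.3645,  0.6567]), 'torque': array([-0.0114, -0.0519,  0.0169]), 'opening': 1.0007630017048132}
scene lock_grip [345.4, 195.8] 0.65 [504.8193 -99.5103  64.    ]
scene pin_axis [323.7, 187.1] 0.6 [ 615.5005 -130.2302   60.    ]
scene clip_white [398.7, 195.2] 0.41 [ 385.2561 -275.6021   32.    ]
scene clip_white [322.7, 201.1] 0.35 [584.3689 -77.4882  32.    ]
scene shuttle [321.2, 202.7] 0.65 [ 620.4842 -121.5599    0.    ]
top lock_grip [361.5, 209.5] 0.49 [ 509.6578 -116.708    64.    ]
top plunger_grip [369.1, 172.6] 0.51 [ 628.6723 -142.4626  100.    ]
top pin_axis [367.0, 176.4] 0.71 [ 623.321  -139.3006   60.    ]
top clip_white [213.3, 159.5] 0.45 [698.4008 391.4382  32.    ]
top shuttle [364.0, 183.6] 0.58 [ 608.7522 -134.242     0.    ]
wrist clip_white [274.0, 326.9] 0.68 [399.0686 357.2241  32.    ]
1.05
```

Run:
```python
from h import *
a=cv2.imread("pics/a_top.png");s=cv2.imread("pics/a_scene.png")
cv2.imwrite("pics/top_full.png",a)
cv2.imwrite("pics/top_crop.png",cv2.resize(a[120:250,290:440],None,fx=4.5,fy=4.5,interpolation=cv2.INTER_CUBIC)[:600])
cv2.imwrite("pics/scene_crop.png",cv2.resize(s[140:250,250:420],None,fx=4.7,fy=4.7,interpolation=cv2.INTER_CUBIC))
```

```text
(no output)
```

View pics/a_top.png

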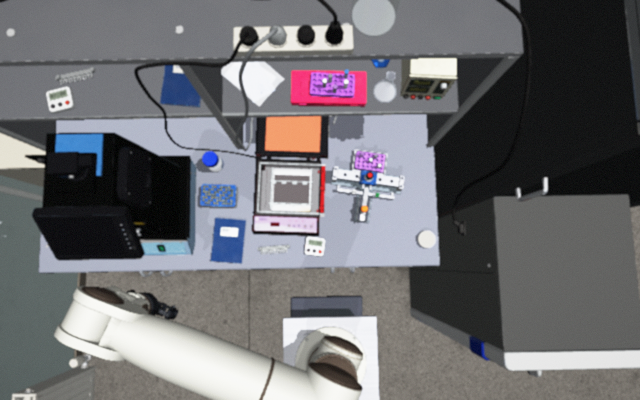

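View pics/top_crop.png

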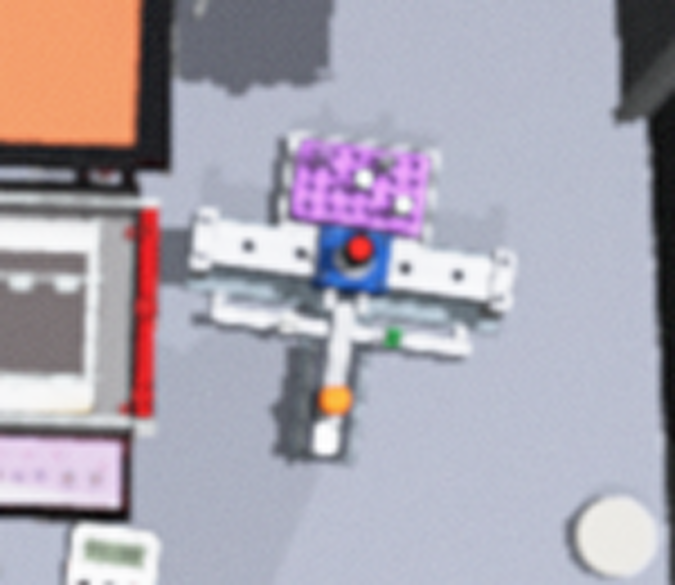

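View pics/a_scene.png

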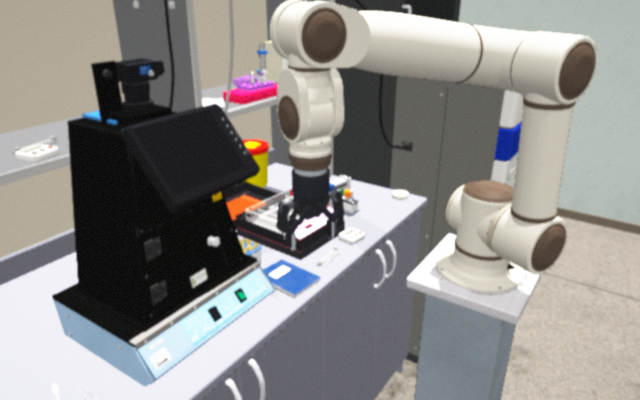

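View pics/scene_crop.png

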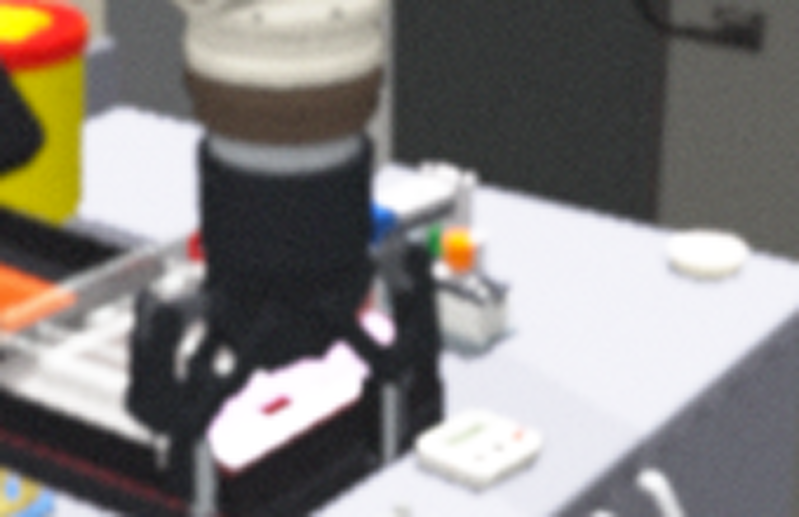

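Run:
```python
from h import *
def c(x,y): return (290+x/4.5-.5+.1,120+y/4.5-.5+.1)
P={}
for n,q,z in [("red",(360,247),118),("lock",(335,401),76),("green",(393,338),54),("h80",(249,246),60),("h40",(301,254),60),("hm40",(405,268),60),("hm80",(458,275),60)]:
    P[n]=atz("top",c(*q),z)[:2];print(n,P[n])
d=P["h80"]-P["hm80"];print("yaw y",np.degrees(np.arctan2(d[1],d[0])),np.linalg.norm(d), (P["h80"]+P["hm80"])/2,(P["h40"]+P["hm40"])/2)
for n,q,z in [("rededge",(150,300),60)]:print(atz("top",c(*q),z))
o,_=ray("top",(320,200));print(o)
```

```text
red [ 618.8702 -141.9081]
lock [ 510.7905 -124.1969]
green [ 560.4713 -171.7328]
h80 [632.1348 -64.2535]
h40 [ 625.2299 -103.4969]
hm40 [ 612.9761 -181.9254]
hm80 [ 606.8426 -221.8475]
yaw y 80.88237245895783 159.61062617140192 [ 619.4887 -143.0505] [ 619.103  -142.7112]
[592.0885  11.6323  60.    ]
[ 327.7474   30.9704 1666.6359]
```

```bash
python3 -m pendant '[{"hand":70,"xyz":[-0.35,-0.78,0],"twist":0},{"hand":70,"xyz":[-0.35,-0.78,0],"twist":0},{"hand":70,"xyz":[-0.35,-0.78,0],"twist":0},{"hand":70,"xyz":[-0.35,-0.78,0],"twist":0},{"hand":70,"xyz":[-0.35,-0.78,0],"twist":0},{"hand":70,"xyz":[-0.68,-0.47,0],"twist":0},{"hand":70,"xyz":[-0.68,-0.47,0],"twist":0},{"hand":70,"xyz":[-0.68,-0.47,0],"twist":0},{"hand":70,"xyz":[-0.68,-0.47,0],"twist":0},{"hand":70,"xyz":[-0.68,-0.47,0],"twist":0},{"hand":70,"xyz":[-0.68,-0.47,0],"twist":0},{"hand":70,"xyz":[-0.68,-0.47,0],"twist":0}]' 40
```

```text
t: 2.05
ee_pos: [345.8, 130.2, 248.6]
eef_rot: [0.211, 0.978, 0.0, 0.0]
contact_force: [-0.1, 1.5, 0.3]
opening: 0.82
```

```bash
python3 -m pendant '[{"hand":60,"xyz":[-0.68,-0.47,0],"twist":0},{"hand":60,"xyz":[-0.68,-0.47,0],"twist":0},{"hand":60,"xyz":[-0.68,-0.47,0],"twist":0},{"hand":60,"xyz":[-0.68,-0.47,0],"twist":0},{"hand":60,"xyz":[-0.68,-0.47,0],"twist":0},{"hand":60,"xyz":[-0.68,-0.47,0],"twist":0},{"hand":60,"xyz":[-0.68,-0.47,0],"twist":0},{"hand":60,"xyz":[-0.68,-0.47,0],"twist":0},{"hand":60,"xyz":[-0.68,-0.47,0],"twist":0},{"hand":60,"xyz":[0,0,0.3],"twist":-0.84},{"hand":60,"xyz":[0,0,0.3],"twist":-0.84},{"hand":60,"xyz":[0,0,0.3],"twist":-0.84}]' 40
python3 - <<'E'
from h import *
st=env.observe();im=eyes.snapshot("wrist");cv2.imwrite("pics/b_wrist.png",im)
print(st["t"],st["ee_pos"],st["eef_rot"],st["opening"])
for l,z in [("lock_grip",64),("plunger_grip",100),("pin_axis",60),("clip_green",32),("clip_white",32),("shuttle",0)]:
    for q in eyes.landmark_of("wrist",l)[:1]: print(l,q["position"],round(q["confidence"],2),atz("wrist",q["position"],z,st))
E
```

```text
t: 3.05
ee_pos: [498.9, -124.0, 211.5]
eef_rot: [0.079, 0.997, 0.0, -0.0]
contact_force: [0.1, -0.1, -0.5]
opening: 0.702
3.05 [ 498.9283 -124.0308  211.5389] [ 0.0789  0.9969  0.0001 -0.0002] 0.7023607604431309
lock_grip [320.9, 206.5] 0.94 [ 511.7536 -121.2796   64.    ]
plunger_grip [318.6, 327.7] 0.9 [ 623.6181 -141.0252  100.    ]
pin_axis [317.5, 299.3] 0.92 [ 616.9856 -140.9971   60.    ]
clip_green [281.3, 246.3] 0.7 [ 560.9303 -172.1674   32.    ]
clip_white [357.8, 250.3] 0.52 [578.9662 -90.062   32.    ]
shuttle [614.3, 88.4] 0.56 [416.3509 355.9312   0.    ]
```

View pics/b_wrist.png

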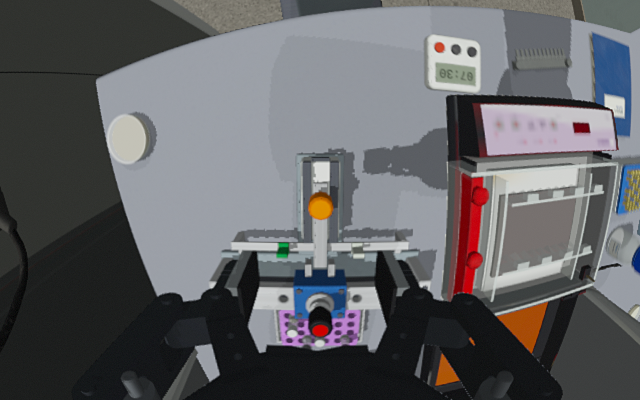

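```bash
python3 -m pendant '[{"hand":50,"xyz":[-0.05,0.015,0.6],"twist":0},{"hand":50,"xyz":[-0.05,0.015,0.6],"twist":0},{"hand":50,"xyz":[-0.05,0.015,0.6],"twist":0},{"hand":50,"xyz":[-0.05,0.015,0.6],"twist":0},{"hand":50,"xyz":[-0.05,0.015,0.6],"twist":0},{"hand":50,"xyz":[-0.05,0.015,0.6],"twist":0},{"hand":50,"xyz":[0,0,0],"twist":0},{"hand":50,"xyz":[0,0,0],"twist":0}]' 25
python3 - <<'E'
from h import *
st=env.observe();im=eyes.snapshot("wrist");cv2.imwrite("pics/c_wrist.png",im)
print(st["t"],st["ee_pos"],st["eef_rot"],st["opening"],st["contact_force"])
for l,z in [("lock_grip",64),("plunger_grip",100),("pin_axis",60)]:
    for q in eyes.landmark_of("wrist",l)[:1]: print(l,q["position"],round(q["confidence"],2),atz("wrist",q["position"],z,st))
E
```

```text
t: 4.07
ee_pos: [510.7, -121.4, 68.3]
eef_rot: [0.081, 0.997, 0.0, -0.001]
contact_force: [0.3, 0.1, 1.0]
opening: 0.587
4.0667 [ 510.7022 -121.4464   68.3041] [ 0.0806  0.9967  0.0001 -0.0007] 0.5868927277472624 [0.2714 0.0673 1.0028]
lock_grip [316.6, 275.3] 0.58 [ 510.4177 -120.5819   64.    ]
```

View pics/c_wrist.png

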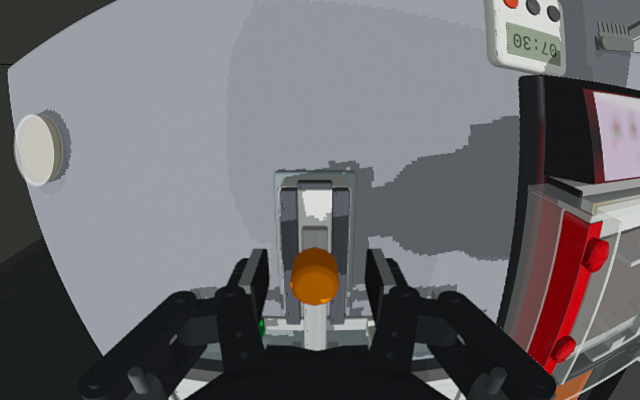

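```bash
python3 -m pendant '[{"hand":10,"xyz":[0,0,0],"twist":0},{"hand":10,"xyz":[0,0,0],"twist":0},{"hand":10,"xyz":[0,0,0],"twist":0},{"hand":10,"xyz":[0,0,0],"twist":0},{"hand":10,"xyz":[0,0,0],"twist":0},{"hand":10,"xyz":[0.1,0,0],"twist":0},{"hand":10,"xyz":[0.1,0,0],"twist":0},{"hand":10,"xyz":[0.1,0,0],"twist":0},{"hand":10,"xyz":[0.1,0,0],"twist":0},{"hand":10,"xyz":[0.1,0,0],"twist":0},{"hand":10,"xyz":[0,0,0],"twist":0},{"hand":10,"xyz":[0,0,0],"twist":0}]' 25
python3 - <<'E'
from h import *
st=env.observe();im=eyes.snapshot("wrist");cv2.imwrite("pics/d_wrist.png",im)
print(st["t"],st["ee_pos"],st["eef_rot"],st["opening"],st["contact_force"])
E
```

```text
t: 5.27
ee_pos: [491.4, -119.3, 69.4]
eef_rot: [0.081, 0.997, -0.001, 0.001]
contact_force: [-3.8, -3.9, 4.8]
opening: 0.255
5.2667 [ 491.4411 -119.3255   69.3675] [ 0.0807  0.9967 -0.001   0.0006] 0.25490121426493256 [-3.8474 -3.8853  4.7524]
```

View pics/d_wrist.png

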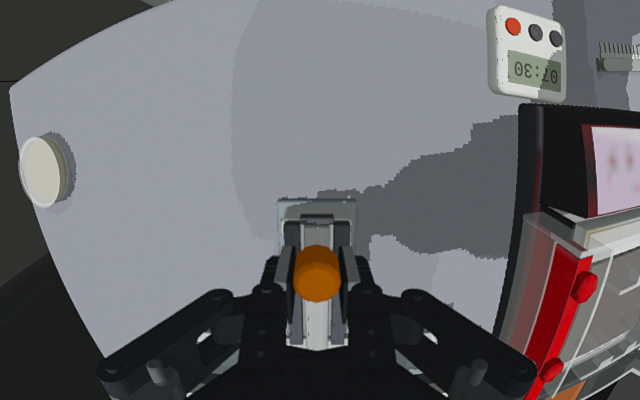

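```bash
python3 -m pendant '[{"hand":10,"xyz":[0.05,0,0],"twist":0},{"hand":10,"xyz":[0.05,0,0],"twist":0},{"hand":10,"xyz":[0,0,0],"twist":0},{"hand":10,"xyz":[0,0,0],"twist":0}]' 25;python3 -m pendant '[{"hand":10,"xyz":[0.05,0,0],"twist":0},{"hand":10,"xyz":[0.05,0,0],"twist":0},{"hand":10,"xyz":[0,0,0],"twist":0},{"hand":10,"xyz":[0,0,0],"twist":0}]' 25; python3 -m pendant '[{"hand":10,"xyz":[0.05,0,0],"twist":0},{"hand":10,"xyz":[0,0,0],"twist":0},{"hand":10,"xyz":[0,0,0],"twist":0}]' 25
```

```text
t: 5.65
ee_pos: [490.0, -119.1, 69.5]
eef_rot: [0.081, 0.997, -0.001, 0.003]
contact_force: [12.3, -7.4, -4.2]
opening: 0.257
t: 5.98
ee_pos: [488.6, -118.9, 69.8]
eef_rot: [0.081, 0.997, -0.001, 0.006]
contact_force: [26.1, -9.0, -12.1]
opening: 0.254
t: 6.23
ee_pos: [486.9, -118.6, 70.1]
eef_rot: [0.081, 0.997, -0.001, 0.006]
contact_force: [26.2, -9.9, -9.3]
opening: 0.258
```

```bash
python3 -m pendant '[{"hand":55,"xyz":[-0.1,0,0],"twist":0},{"hand":55,"xyz":[-0.1,0,0],"twist":0},{"hand":55,"xyz":[0,0,0],"twist":0},{"hand":55,"xyz":[0,0,0],"twist":0},{"hand":55,"xyz":[0,0,0],"twist":0},{"hand":55,"xyz":[0,0,-0.6],"twist":0},{"hand":55,"xyz":[0,0,-0.8],"twist":0},{"hand":55,"xyz":[0,0,-0.8],"twist":0},{"hand":55,"xyz":[0,0,-0.8],"twist":0},{"hand":55,"xyz":[-0.5,0,0],"twist":0},{"hand":55,"xyz":[-0.5,0,0],"twist":0},{"hand":55,"xyz":[0,0,0],"twist":0}]' 40
python3 - <<'E'
from h import *
st=env.observe();im=eyes.snapshot("wrist");cv2.imwrite("pics/e_wrist.png",im)
print(st["t"],st["ee_pos"],st["eef_rot"],st["opening"],st["contact_force"])
for l,z in [("lock_grip",64),("plunger_grip",100),("pin_axis",60),("clip_green",32),("clip_white",32),("shuttle",0)]:
    for q in eyes.landmark_of("wrist",l)[:1]: print(l,q["position"],round(q["confidence"],2),atz("wrist",q["position"],z,st))
E
```

```text
t: 7.23
ee_pos: [531.0, -124.9, 188.2]
eef_rot: [0.08, 0.997, -0.0, 0.001]
contact_force: [0.4, 0.8, -1.0]
opening: 0.643
7.2333 [ 531.0057 -124.8977  188.2332] [ 0.0803  0.9968 -0.0001  0.0007] 0.6427789721591413 [ 0.3657  0.8129 -0.9503]
lock_grip [317.1, 149.7] 0.57 [ 488.099  -116.8178   64.    ]
plunger_grip [316.5, 316.2] 0.74 [ 622.4855 -138.9775  100.    ]
pin_axis [314.8, 287.1] 0.95 [ 617.9613 -139.9436   60.    ]
clip_green [273.5, 227.9] 0.64 [ 561.5776 -172.1891   32.    ]
clip_white [356.7, 226.6] 0.78 [573.2296 -90.9964  32.    ]
shuttle [318.1, 257.6] 0.69 [ 617.736 -136.45     0.   ]
```

View pics/e_wrist.png

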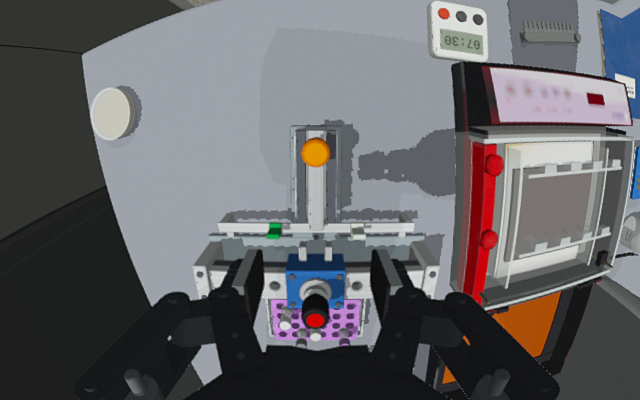

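```bash
python3 -m pendant '[{"hand":50,"xyz":[-0.76,-0.01,0],"twist":0},{"hand":50,"xyz":[-0.76,-0.01,0],"twist":0},{"hand":50,"xyz":[-0.76,-0.02,0],"twist":0},{"hand":50,"xyz":[0,0,0.45],"twist":0},{"hand":50,"xyz":[0,0,0.45],"twist":0},{"hand":50,"xyz":[0,0,0.45],"twist":0},{"hand":50,"xyz":[0,0,0.45],"twist":0},{"hand":50,"xyz":[0,0,0.45],"twist":0},{"hand":50,"xyz":[0,0,0],"twist":0},{"hand":50,"xyz":[0,0,0],"twist":0}]' 40
python3 - <<'E'
from h import *
st=env.observe();im=eyes.snapshot("wrist");cv2.imwrite("pics/f_wrist.png",im)
print(st["t"],st["ee_pos"],st["eef_rot"],st["opening"],st["contact_force"])
for l,z in [("lock_grip",64),("plunger_grip",100),("clip_green",32)]:
    for q in eyes.landmark_of("wrist",l)[:1]: print(l,q["position"],round(q["confidence"],2),atz("wrist",q["position"],z,st))
E
```

```text
t: 8.42
ee_pos: [617.8, -140.6, 97.8]
eef_rot: [0.08, 0.997, 0.0, -0.001]
contact_force: [0.1, 0.5, 0.4]
opening: 0.585
8.4167 [ 617.8275 -140.6007   97.8447] [ 0.0804  0.9968  0.0001 -0.0009] 0.5853385438220008 [0.1248 0.5039 0.3693]
lock_grip [319.0, 11.2] 0.78 [ 490.5863 -118.0251   64.    ]
plunger_grip [318.1, 286.0] 0.78 [ 619.6425 -139.3629  100.    ]
clip_green [252.3, 154.0] 0.78 [ 562.3648 -171.8324   32.    ]
```

View pics/f_wrist.png

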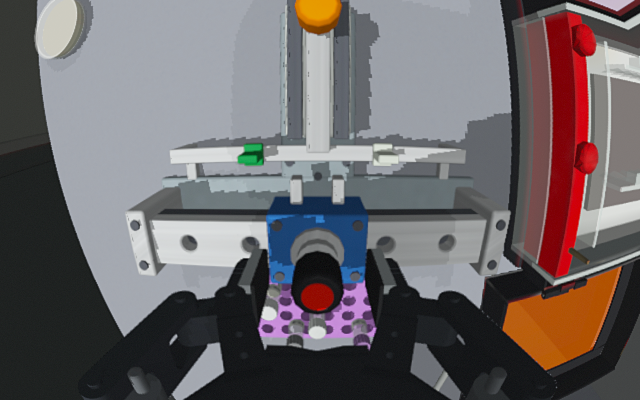

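```bash
python3 -m pendant '[{"hand":10,"xyz":[-0.03,0,0],"twist":0},{"hand":10,"xyz":[0,0,0],"twist":0},{"hand":10,"xyz":[0,0,0],"twist":0},{"hand":10,"xyz":[0,0,0],"twist":0},{"hand":10,"xyz":[0,0,0],"twist":0}]' 60; python3 -m pendant '[{"hand":10,"xyz":[0,0,-0.12],"twist":0},{"hand":10,"xyz":[0,0,-0.12],"twist":0},{"hand":10,"xyz":[0,0,-0.12],"twist":0},{"hand":10,"xyz":[0,0,0],"twist":0},{"hand":10,"xyz":[0,0,0],"twist":0},{"hand":10,"xyz":[0,0,0],"twist":0}]' 60
python3 - <<'E'
from h import *
st=env.observe();im=eyes.snapshot("wrist");cv2.imwrite("pics/g_wrist.png",im)
print(st["t"],st["ee_pos"],st["opening"],st["contact_force"])
E
```

```text
t: 9.03
ee_pos: [620.3, -141.0, 99.3]
eef_rot: [0.08, 0.997, -0.0, 0.001]
contact_force: [0.9, -0.3, 5.6]
opening: 0.261
t: 9.53
ee_pos: [620.0, -141.0, 111.9]
eef_rot: [0.08, 0.997, 0.0, -0.0]
contact_force: [5.7, -1.2, -6.7]
opening: 0.264
9.5333 [ 620.0184 -140.9502  111.9132] 0.2638292703382421 [ 5.6608 -1.2186 -6.6724]
```

View pics/g_wrist.png

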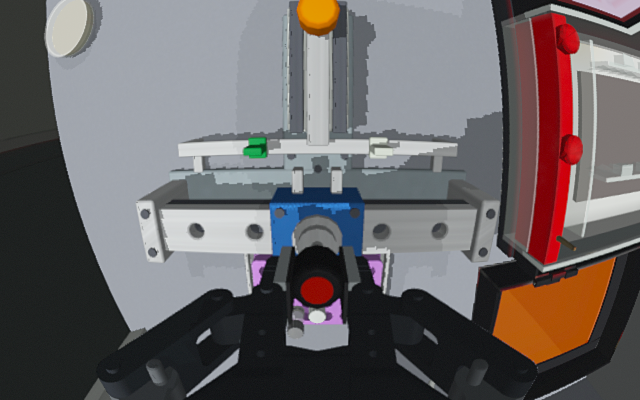

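```bash
python3 -m pendant '[{"hand":10,"xyz":[0,-0.1,0],"twist":0},{"hand":10,"xyz":[0,-0.1,0],"twist":0},{"hand":10,"xyz":[0,-0.1,0],"twist":0},{"hand":10,"xyz":[0,-0.1,0],"twist":0},{"hand":10,"xyz":[0,-0.1,0],"twist":0},{"hand":10,"xyz":[0,-0.1,0],"twist":0},{"hand":10,"xyz":[0,-0.1,0],"twist":0},{"hand":10,"xyz":[0,-0.1,0],"twist":0},{"hand":10,"xyz":[0,-0.1,0],"twist":0},{"hand":10,"xyz":[0,-0.1,0],"twist":0},{"hand":10,"xyz":[0,0,0],"twist":0},{"hand":10,"xyz":[0,0,0],"twist":0}]' 60
python3 - <<'E'
from h import *
st=env.observe();im=eyes.snapshot("wrist");cv2.imwrite("pics/h_wrist.png",im)
print(st["t"],st["ee_pos"],st["opening"],st["contact_force"])
d=np.array(st["ee_pos"])-[620.0,-140.95,111.9];print("along rail y",d@[0.158,0.9874,0],"x",d@[0.9874,-.158,0])
E
```

```text
t: 10.58
ee_pos: [613.6, -180.8, 111.9]
eef_rot: [0.081, 0.997, -0.0, -0.0]
contact_force: [5.6, -2.2, -7.6]
opening: 0.255
10.5833 [ 613.581  -180.8147  111.8633] 0.2548288989926204 [ 5.6167 -2.1836 -7.5942]
along rail y -40.37663533041315 x -0.039516239958086175
```

View pics/h_wrist.png

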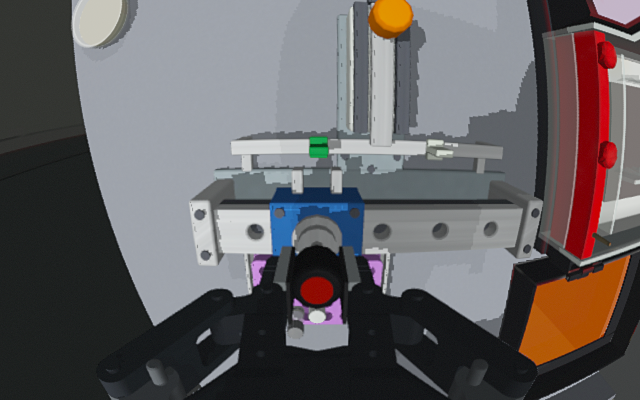

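```bash
python3 -m pendant '[{"hand":10,"xyz":[0,0,0.07],"twist":0},{"hand":10,"xyz":[0,0,0.07],"twist":0},{"hand":10,"xyz":[0,0,0.07],"twist":0},{"hand":10,"xyz":[0,0,0.07],"twist":0},{"hand":10,"xyz":[0,0,0.07],"twist":0},{"hand":10,"xyz":[0,0,0],"twist":0},{"hand":10,"xyz":[0,0,0],"twist":0},{"hand":10,"xyz":[0,0,0],"twist":0}]' 60
python3 - <<'E'
from h import *
st=env.observe();im=eyes.snapshot("wrist");cv2.imwrite("pics/i_wrist.png",im)
print(st["t"],st["ee_pos"],st["opening"],st["contact_force"])
E
```

```text
t: 11.3
ee_pos: [613.7, -180.7, 99.3]
eef_rot: [0.08, 0.997, -0.0, 0.001]
contact_force: [2.6, -1.2, 3.2]
opening: 0.26
11.3 [ 613.7167 -180.6617   99.3128] 0.2596218511256424 [ 2.5694 -1.1907  3.1758]
```

View pics/i_wrist.png

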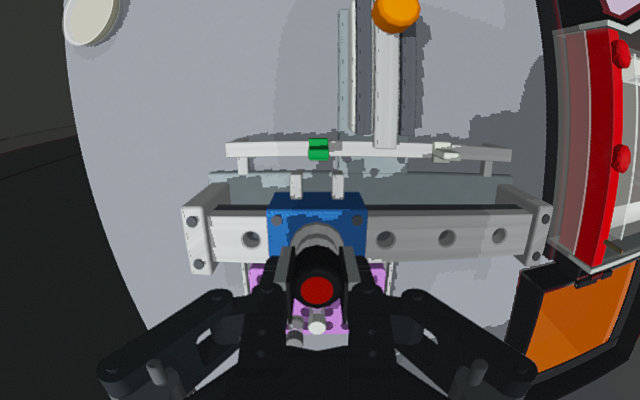

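```bash
python3 -m pendant '[{"hand":10,"xyz":[0,0,0.05],"twist":0},{"hand":10,"xyz":[0,0,0],"twist":0},{"hand":10,"xyz":[0,0,0],"twist":0},{"hand":10,"xyz":[0,0,0],"twist":0}]' 60
python3 - <<'E'
from h import *
for c in ["top","wrist"]:
    st=env.observe();im=eyes.snapshot(c);cv2.imwrite(f"pics/j_{c}.png",im)
    for l,z in [("lock_grip",64),("plunger_grip",100),("clip_green",32)]:
        for q in eyes.landmark_of(c,l)[:1]: print(c,l,q["position"],round(q["confidence"],2),atz(c,q["position"],z,st))
print(st["t"],st["ee_pos"],st["opening"],st["contact_force"])
E
```

```text
t: 11.68
ee_pos: [613.9, -180.7, 99.2]
eef_rot: [0.08, 0.997, -0.0, 0.001]
contact_force: [-1.2, -0.6, 14.0]
opening: 0.263
top lock_grip [361.1, 212.2] 0.52 [ 500.5333 -115.0812   64.    ]
top plunger_grip [363.0, 182.1] 0.28 [ 597.0005 -121.1671  100.    ]
wrist lock_grip [397.0, 9.3] 0.58 [ 489.7156 -117.5658   64.    ]
wrist plunger_grip [316.2, 276.4] 0.62 [ 611.1567 -179.5762  100.    ]
wrist clip_green [316.2, 147.2] 0.69 [ 561.5496 -171.7026   32.    ]
11.8833 [ 613.9392 -180.6593   99.1743] 0.25554385767012666 [-1.5567 -1.4231 14.2411]
```

```bash
python3 -c "
from plant import ticket,env
print(ticket.sign_off(), env.observe()['contact_force'])"
```

```text
the job is handed in; nothing more can be done
the job is handed in; nothing more can be done
```

I freed the shuttle, moved the carriage one hole to the green clip (the shuttle's −y side), and handed in at about 11.9 s, still gripping the plunger knob at 60 N.

- **Lock:** I pulled the orange knob along the shuttle's −x. After about 19–20 mm of travel the resistance rose to 26 N, which I read as the end stop. The last wrist picture put the knob about 132 mm from the rail's centre line, against 130 mm expected. The lock joint itself is not in the state, so this is inferred.
- **Plunger and slide:** I lifted the plunger about 12.6 mm; the downward pull of about 6.7 N matched the spring. I then slid the carriage 40.4 mm and lowered the plunger.
- **Pin home:** The tool came back to the height at which the knob was first gripped (99.3 mm). Pressing 2 mm further moved it only 0.1 mm, while the force rose from 3 to 14 N, so the pin is at the bottom of the hole. The pin axis is about 0.6 mm from the green clip along the rail.
- **Disagreements:** In the last top picture the arm was over the shuttle. There the network's fix on the plunger was low-confidence (0.28) and about 60 mm off, and its lock fix was about 11 mm off. I disregarded both in favour of the wrist picture and the arm's own position.
- **Other things on the worktop:** I did not measure them at the end. The arm stayed clear of them.

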